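# Close and lock the lathe's belt cover

## Task

The belt has been changed on the wood lathe. Shut the sloping belt cover on the headstock and lock it with its quarter-turn wing stud: line the wing up with the slope so that the stud goes into its slot, push it in and turn it a quarter turn clockwise until it clicks and stays in. Leave the tools and the carving on the bench alone.

Things in the scene. Friction and masses are not known exactly. Their poses are not given: they have to be found in the camera images.
- lathe: Green cast bench lathe, fixed, 700 mm long. Origin on the bench under the middle of the headstock (195 x 180 mm, 268 mm high); x from the operator's side to the back, y along the spindle to the handwheel end (bed and tailstock stretch 600 mm to -y), z up. The headstock's sloping top towards -x is the belt cover.
- hinge_mid (a point): Middle of the cover's hinge line, fixed, parallel to the lathe's y, at (55, 0, 268) mm of its frame; x up the slope, y along the hinge, z the outward normal of the SHUT cover, whatever its angle now: shut, it slopes 30 degrees down to the lathe's -x. The cover: green panel, 178 mm wide, 172 mm from hinge to lip, 5 mm thick; the hinge line lies in its outer face.
- cover (a joint): Angle of the cover about its hinge line, rad: 0 shut on its seat (a stop), grows as the free edge lifts, to 1.1. The hinge is stiff: the cover stays where it is left; 2 to 5 N at the free edge moves it down.
- cover_lip (a point): Middle of the rolled lip (10 mm round bar, 168 mm long) at the cover's free edge, 172 mm from the hinge line. Its z is the cover's outward normal, x points up the slope to the hinge, y along the hinge.
- wing_grip (a point): Centre of the stud's steel wing: upright blade 64 mm long (x), 12 mm thick (y), 34 mm high (z), on a 14 mm round shank. The stud is captive in the cover, square to it (z = the cover's outward normal), 120 mm from the hinge line, mid-width. The point is 43 mm above the cover's outer face with the stud out, and sinks as it is pushed in.
- plunger (a joint): How far the stud is pushed in, m: 0 out, 0.018 at most. A spring throws it out (3 N out, 8 N fully in). Under the cover it has a 38 x 8 mm round crossbar in line with the wing. With the cover shut this stops on the slotted plate at about 0.002, unless lined up with the slot within about 0.1 rad (a little more cams in). From 0.016 in it can be turned. Locked and let go, it rests at about 0.013.
- wing (a joint): Turn of the wing, rad, clockwise positive seen from outside. 0 (or half a turn): the wing points up and down the slope, in line with the slot. Locked: a quarter turn clockwise from there, wing parallel to the hinge; the crossbar springs up into a notch; a stop about 0.2 farther. Out, it turns with slight friction and stays where left.
- mallet_center (a point): Bystander: wooden joiner's mallet lying on the bench, handle 240 mm long, head 130 x 75 x 60 mm; the point is half-way up.
- gouge_center (a point): Bystander: gouge lying on the bench, 250 mm long, wooden handle 28 mm across.
- tin_center (a point): Bystander: round wax tin standing on the bench, 88 mm across, 54 mm high; the point is half-way up.
- figure_center (a point): Bystander: carved wooden man with hat on a block, 226 mm high, standing on the bench; the point is half-way up.

How it is judged:
By the outcome, as a careful person would: the job done as asked, in the order asked, and still so for the second after the job is handed in, with the robot touching nothing.
It also fails if it takes over 50 s, if anything falls off the work surface, if the arm or the gripper's body presses on something with over 40 N, if the wrist force passes 120 N, or if a joint passes its speed limit or range.

## Robot

A 7-joint arm with a two-finger parallel gripper is mounted at the origin on the work surface. World frame = base frame: x ahead of the robot, y to its left, z up, the work surface at z = 0. Lengths are in m, angles in rad, forces in N, time in s.
With the tool pointing down it reaches from about 0.4 to 0.9 m from the base axis. Payload 5.6 kg.
Tool frame: the origin (TCP) lies between the finger pads; the fingertips stand 22 mm ahead of it and the grasp point (between the pads) lies 3 mm ahead of it; z points along the fingers, y is the line along which they close (so a half turn about z gives the same grasp; the last joint's range is limited). The gripper opens to 92 mm and grips with 3 to 60 N. Pads are 20 mm wide; open, the fingers measure 128 mm over their backs; the gripper's body (75 mm by 189 mm) begins 69 mm behind the grasp point.
Start: joints at [-1.352, 0.468, -0.012, 1.603, 0.006, 1.071, -0.056], TCP at [0.168, 0.628, 0.237] pointing down, gripper open.
Joint ranges: [-2.53, 2.53], [-0.31, 2.02], [-1.57, 1.55], [0.28, 2.44], [-1.29, 4.43], [0.15, 1.84], [-2.92, 2.92]. Speed limits (rad/s): [2.57, 2.57, 3.14, 3.14, 3.14, 3.14, 3.14].

## Interface

Orientations are given as a 3x3 rotation matrix whose columns are the frame's x, y, z axes.
In Python, from cell import r, optics gives the robot as it stands.
- The arm moves only by the tool jog_arm, never from a script. Its argument "increments" is a list of rows, each an object of numbers: "x", "y", "z": the shift along the tool's x, y, z in m; "twist": the turn about the tool's z in rad. In form: [{"x": .., "y": .., "z": .., "twist": ..}, ...]. A call has 1 to 8 rows; each row shifts and turns the commanded pose from where the row before left it, along the tool's axes as they then stand; what a row does not reach is not made up. A row lasts 1/12 s, in which the tool goes at most 41.7 mm and 7.16 degrees, less where a joint would pass 70% of its speed; a pose out of reach is approached as far as the arm can. A call with a gripper value outside its range is refused whole. "hand" is the finger opening in m, from 0 to 0.0919, set as the call begins (left out, the last holds). The fingers move at their own pace and stop on an object; the grip force is fixed at half the most. Time passes only in rows, so rows that do not move let the fingers close. It gives the time, the measured TCP pose, the force, the opening and the grip force at its end, in the units of the state.
- r.sense(): the state, without advancing time (a new reading comes with each control period).
- optics.camera(name): name is "scene" or "top" or "wrist"; returns a dict with "pixels" (384x512x3 uint8, red, green, blue), "fx", "fy", "cx", "cy" (pixels), "view" (4x4, takes a point from world to camera coordinates). Camera axes: x right, y down, z forward; pixel columns grow to the right and rows downward; lengths in m; the calibration is good to about 2 mm. A picture is of the moment at which its call begins. There is no depth.
- r.hand_in(): hands the job in; it is judged then, once.
The state is a dict: "time": time; "q": joint angles; "joint_vel": joint speeds; "joint_efforts": joint torques, N m; "tool_pos": TCP position; "ee_rot": TCP orientation; "ft_force": force on the tool from outside, world axes, zero at the start; "wrist_torque": the same for the moment, N m; "width": finger opening in m; "grasp_force": force on a finger pad.
Only numpy, scipy, OpenCV 4.12 (cv2) and the standard library are available. Lean on these libraries where they do the work, as an engineer would, in place of code of your own. Each camera call takes 0.05 s, during which the arm holds its last target. There are 200 camera calls.

## Working session

There is one attempt and no reset: what is moved stays moved. The work goes in short steps, Python scripts to look and compute and a tool call to move; the robot and the scene stay as the last step left them, time stands still between calls to the robot, and variables do not carry over. Pictures are saved under pics/ and viewed, at most 10 in all, crops included, and the job is handed in when it is done.

Besides the shell and the picture viewer there is one more tool, called after "Call:" as name(argument=value, ...) on one line, values as JSON. jog_arm: Moves the arm, as the interface text tells. Its arguments: {"type":"object","properties":{"increments":{"type":"array"},"hand":{"type":"number"}},"required":["increments"]}

```bash
mkdir -p pics; ls
python3 - <<'E'
from cell import r, optics
import cv2, numpy as np
ims=[]
for n in ("scene","top"):
    c=optics.camera(n); np.savez(f"pics/{n}0.npz",**c)
    cv2.imwrite(f"pics/{n}0.png",c["pixels"][:,:,::-1])
    print(n,c["fx"],c["fy"],c["cx"],c["cy"]);print(np.round(c["view"],4).tolist())
s=r.sense(); print(s["time"],s["tool_pos"],np.round(s["ee_rot"],3).tolist(),s["width"])
E
```

```text
pics
scene 348.65436005306583 348.65436005306583 253.43191095662849 195.46692691499626
[[-0.1593, 0.9871, 0.0151, -0.0015], [0.8378, 0.1432, -0.5269, -0.3618], [-0.5223, -0.0713, -0.8498, 1.6805], [0.0, 0.0, 0.0, 1.0]]
top 354.65857808357464 354.65857808357464 260.3343782191954 192.5068306542599
[[-0.0199, -0.9998, -0.002, 0.0827], [-0.9955, 0.02, -0.0931, 0.5507], [0.0931, 0.0001, -0.9957, 1.3128], [0.0, 0.0, 0.0, 1.0]]
0.1 [0.16815724 0.62738032 0.23575103] [[-0.966, 0.259, -0.0], [0.259, 0.966, -0.002], [-0.0, -0.002, -1.0]] 0.09212586967251217
```

View pics/scene0.png

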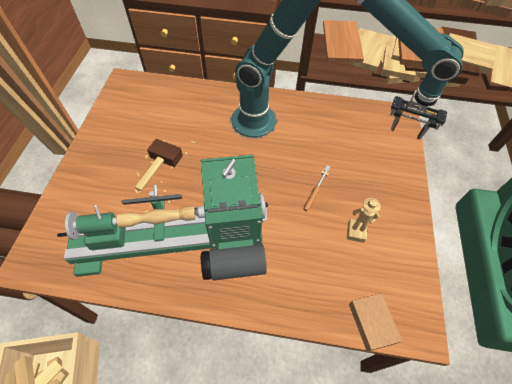

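View pics/top0.png

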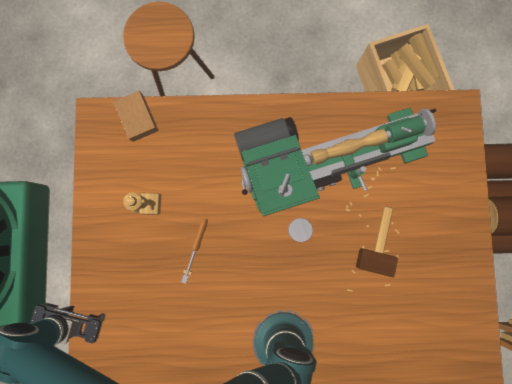

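The scene view shows the headstock with its cover (about 230,185) and the wing at (230,168). In the top view the cover is at (280,185) and the wing at (286,184). I'll enlarge both.

Run:
```python
import cv2, numpy as np
a=cv2.imread("pics/scene0.png")[140:290,180:290]; b=cv2.imread("pics/top0.png")[105:225,225:335]
a=cv2.resize(a,None,fx=3.6,fy=3.6,interpolation=cv2.INTER_CUBIC); b=cv2.resize(b,None,fx=3.6,fy=3.6,interpolation=cv2.INTER_CUBIC)
o=np.zeros((max(a.shape[0],b.shape[0]),a.shape[1]+b.shape[1],3),np.uint8); o[:a.shape[0],:a.shape[1]]=a; o[:b.shape[0],a.shape[1]:]=b
cv2.imwrite("pics/z0.png",o); print(o.shape,a.shape)
```

```text
(540, 792, 3) (540, 396, 3)
```

View pics/z0.png

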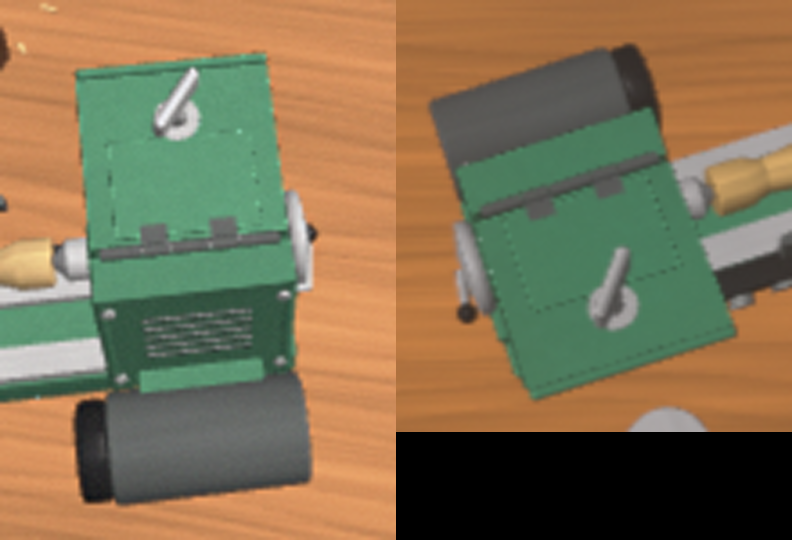

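```bash
cat > h.py <<'E'
import numpy as np, cv2
def load(n): return dict(np.load(f"pics/{n}.npz"))
def P(c): return np.array([[c["fx"],0,c["cx"]],[0,c["fy"],c["cy"]],[0,0,1]])@c["view"][:3]
def tri(ca,pa,cb,pb):
    X=cv2.triangulatePoints(P(ca),P(cb),np.array(pa,float).reshape(2,1),np.array(pb,float).reshape(2,1))[:,0]
    return X[:3]/X[3]
def proj(c,p):
    h=P(c)@np.append(p,1); return h[:2]/h[2]
E
python3 - <<'E'
from h import *
s,t=load("scene0"),load("top0")
S=lambda u,v:(180+u/3.6,140+v/3.6)
T=lambda u,v:(225+(u-396)/3.6,105+v/3.6)
d={}
for n,a,b in [("hinge-",(100,254),(662,158)),("hinge+",(283,236),(482,215)),("lip-",(77,73),(735,333)),("lip+",(266,58),(536,396)),
 ("washer",(178,122),(613,306)),("wingup",(195,70),(624,250)),("winglo",(158,130),(602,324))]:
    p=tri(s,S(*a),t,T(*b)); d[n]=p
    print(n,np.round(p,4), np.round(proj(t,p)-T(*b),1))
h=(d["hinge-"]+d["hinge+"])/2; l=(d["lip-"]+d["lip+"])/2
print(h,l,np.linalg.norm(h-l), np.linalg.norm(d["hinge-"]-d["hinge+"]),np.linalg.norm(d["lip-"]-d["lip+"]))
for k in("hinge","lip"):
    v=d[k+"+"]-d[k+"-"];print("yaw",np.arctan2(-v[0],v[1]))
v=h-l; print("slope deg",np.degrees(np.arctan2(v[2],np.hypot(v[0],v[1]))),np.arctan2(v[1],v[0]))
E
```

```text
hinge- [ 0.6638 -0.0474  0.2655] [-1.4  0.2]
hinge+ [0.6174 0.1098 0.2634] [-1.3  0.2]
lip- [ 0.5066 -0.0992  0.3139] [-0.9  0.2]
lip+ [0.4582 0.0673 0.3116] [-1.6  0.2]
washer [ 5.326e-01 -5.000e-04  2.957e-01] [-1.   0.2]
wingup [0.5615 0.0114 0.4154] [-5.9  0.7]
winglo [ 0.5229 -0.0073  0.2667] [ 3.7 -0.8]
[0.64063685 0.03117315 0.26443511] [ 0.48235758 -0.01595239  0.31273247] 0.1720632957763345 0.16391748090888703 0.17331245512650112
yaw 0.28706729700387307
yaw 0.2829771070063701
slope deg -16.30170709939246 0.2893790367023902
```

Triangulation agrees with the given sizes: 172 mm from hinge to lip, and hinge height 0.265 against 0.268. Lathe yaw is 0.285 rad, and the cover stands about 0.8 rad open. I'll lift, travel over, and push the lip down with closed fingers.

Call:
jog_arm(increments=[{"z": -0.038}, {"z": -0.038}, {"z": -0.038}, {"z": -0.038}, {"z": -0.038}, {"twist": 0.114}, {"twist": 0.114}, {}], hand=0.0)

```text
schema error: expected keys x, y, z, twist
```

Call:
jog_arm(increments=[{"x": 0, "y": 0, "z": -0.038, "twist": 0}, {"x": 0, "y": 0, "z": -0.038, "twist": 0}, {"x": 0, "y": 0, "z": -0.038, "twist": 0}, {"x": 0, "y": 0, "z": -0.038, "twist": 0}, {"x": 0, "y": 0, "z": -0.038, "twist": 0}, {"x": -0.025, "y": -0.0267, "z": 0, "twist": 0}, {"x": -0.025, "y": -0.0267, "z": 0, "twist": 0}, {"x": -0.025, "y": -0.0267, "z": 0, "twist": 0}], hand=0.0)

```text
time: 0.77
tool_pos: [0.2202, 0.5301, 0.4266]
ee_rot: [[-0.966, 0.258, 0.0], [0.258, 0.966, 0.0], [-0.0, 0.0, -1.0]]
ft_force: [0.0, -0.4, 0.1]
width: 0.0408
grasp_force: 0.0
```

Call:
jog_arm(increments=[{"x": -0.025, "y": -0.0267, "z": 0, "twist": 0}, {"x": -0.025, "y": -0.0267, "z": 0, "twist": 0}, {"x": -0.025, "y": -0.0267, "z": 0, "twist": 0}, {"x": -0.025, "y": -0.0267, "z": 0, "twist": 0}, {"x": -0.025, "y": -0.0267, "z": 0, "twist": 0}, {"x": -0.025, "y": -0.0267, "z": 0, "twist": 0}, {"x": -0.025, "y": -0.0267, "z": 0, "twist": 0}, {"x": -0.025, "y": -0.0267, "z": 0, "twist": 0}])

```text
time: 1.43
tool_pos: [0.3582, 0.271, 0.4264]
ee_rot: [[-0.966, 0.259, -0.0], [0.259, 0.966, 0.0], [0.0, -0.0, -1.0]]
ft_force: [0.5, 0.4, 0.3]
width: 0.0007
grasp_force: 0.0
```

Call:
jog_arm(increments=[{"x": -0.025, "y": -0.0267, "z": 0, "twist": 0}, {"x": -0.025, "y": -0.0267, "z": 0, "twist": 0}, {"x": -0.025, "y": -0.0267, "z": 0, "twist": 0}, {"x": -0.025, "y": -0.0267, "z": 0, "twist": 0}, {"x": 0, "y": 0, "z": 0, "twist": 0.114}, {"x": 0, "y": 0, "z": 0, "twist": 0.114}, {"x": 0, "y": 0, "z": 0, "twist": 0.114}, {"x": 0, "y": 0, "z": 0, "twist": 0.114}])

```text
time: 2.1
tool_pos: [0.4266, 0.1436, 0.4263]
ee_rot: [[-0.749, 0.663, -0.001], [0.663, 0.749, -0.0], [0.0, -0.001, -1.0]]
ft_force: [0.1, 0.7, -0.0]
width: 0.0002
grasp_force: 0.0
```

Call:
jog_arm(increments=[{"x": 0, "y": 0, "z": 0, "twist": 0.114}, {"x": 0, "y": 0, "z": 0, "twist": 0.114}, {"x": 0, "y": 0, "z": 0, "twist": 0.114}, {"x": 0, "y": 0, "z": 0, "twist": 0.114}, {"x": 0, "y": 0, "z": 0, "twist": 0.114}, {"x": 0, "y": 0, "z": 0, "twist": 0}])

```text
time: 2.6
tool_pos: [0.4266, 0.1438, 0.4263]
ee_rot: [[-0.276, 0.961, -0.001], [0.961, 0.276, -0.0], [-0.0, -0.001, -1.0]]
ft_force: [0.3, 0.5, 0.6]
width: 0.0005
grasp_force: 0.0
```

```bash
cat >> h.py <<'E'
YAW=0.285; XL=np.array([np.cos(YAW),np.sin(YAW),0]); YL=np.array([-np.sin(YAW),np.cos(YAW),0]); H=np.array([0.6406,0.0312,0.268])
def togo(target, ydir):
    "tool-axis shift to target; twist (mod pi) bringing tool y to world direction ydir (rad)"
    from cell import r
    s=r.sense(); R=np.array(s["ee_rot"]); d=R.T@(np.array(target)-s["tool_pos"])
    a=np.arctan2(R[1,1],R[0,1]); tw=(a-ydir+np.pi/2)%np.pi-np.pi/2
    print("t",round(s["time"],2),"pos",np.round(s["tool_pos"],4),"shift",np.round(d,4),"twist",round(tw,3),"F",np.round(s["ft_force"],1),"T",np.round(s["wrist_torque"],2),"w",round(s["width"],4),"g",round(s["grasp_force"],1),"q7",round(s["q"][6],2),"tilt",np.round(R[:,2],3))
E
python3 -c "
from h import *
p=H-.15*XL+.06*YL; p[2]=.345; togo(p,YAW)"
```

```text
t 2.6 pos [0.4266 0.1438 0.4263] shift [-0.1081  0.0243  0.0813] twist -0.005 F [0.3 0.5 0.6] T [-0.08  0.01  0.05] w 0.0005 g 0.0 q7 -0.14 tilt [-0.001 -0.    -1.   ]
```

Call:
jog_arm(increments=[{"x": -0.036, "y": 0.008, "z": 0, "twist": 0}, {"x": -0.036, "y": 0.008, "z": 0, "twist": 0}, {"x": -0.036, "y": 0.008, "z": 0, "twist": 0}, {"x": 0, "y": 0, "z": 0.025, "twist": 0}, {"x": 0, "y": 0, "z": 0.025, "twist": 0}, {"x": 0, "y": 0, "z": 0.025, "twist": 0}, {"x": 0, "y": 0, "z": 0.005, "twist": 0}, {"x": 0, "y": 0, "z": 0, "twist": 0}])

```text
time: 3.27
tool_pos: [0.4791, 0.0468, 0.3454]
ee_rot: [[-0.281, 0.96, -0.003], [0.96, 0.281, -0.001], [-0.0, -0.003, -1.0]]
ft_force: [-0.5, 0.5, 0.2]
width: 0.0002
grasp_force: 0.0
```

Call:
jog_arm(increments=[{"x": 0, "y": 0, "z": 0.01, "twist": 0}, {"x": 0, "y": 0, "z": 0.01, "twist": 0}, {"x": 0, "y": 0, "z": 0.01, "twist": 0}, {"x": 0, "y": 0, "z": 0.01, "twist": 0}, {"x": 0, "y": 0, "z": 0.01, "twist": 0}, {"x": 0, "y": 0, "z": 0.01, "twist": 0}])

```text
time: 3.77
tool_pos: [0.4797, 0.0469, 0.2856]
ee_rot: [[-0.279, 0.96, -0.0], [0.96, 0.279, -0.0], [0.0, -0.0, -1.0]]
ft_force: [0.2, 0.1, 1.6]
width: 0.0007
grasp_force: 1.0
```

```bash
python3 -c "
from h import *
p=H-.15*XL+.06*YL; p[2]=.214; togo(p,YAW)
from cell import optics
import cv2
c=optics.camera('scene'); cv2.imwrite('pics/s1.png',cv2.resize(c['pixels'][110:290,160:340,::-1],None,fx=3,fy=3,interpolation=cv2.INTER_CUBIC))"
```

```text
t 3.77 pos [0.4797 0.0469 0.2856] shift [-0.0003  0.      0.0716] twist -0.002 F [0.2 0.1 1.6] T [-0.07  0.06 -0.03] w 0.0007 g 1.0 q7 0.19 tilt [-0. -0. -1.]
```

View pics/s1.png

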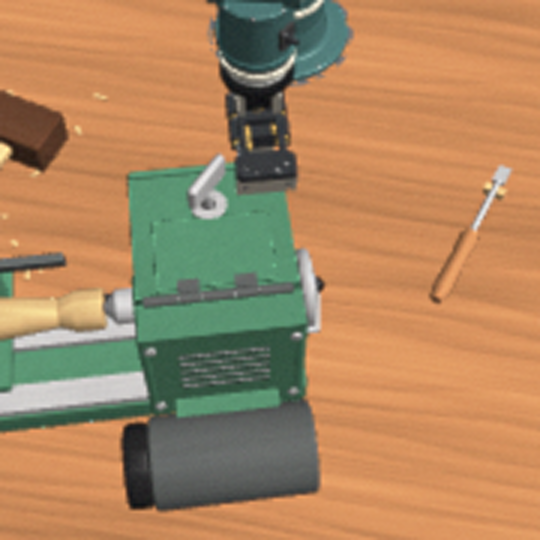

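The fingertips (about 265,180 in the crop) rest on the cover near the lip. The cover has come down to roughly level, and the wing (208,180) is clear. I'll keep pushing.

Call:
jog_arm(increments=[{"x": 0, "y": 0, "z": 0.01, "twist": 0}, {"x": 0, "y": 0, "z": 0.01, "twist": 0}, {"x": 0, "y": 0, "z": 0.01, "twist": 0}, {"x": 0, "y": 0, "z": 0.01, "twist": 0}, {"x": 0, "y": 0, "z": 0.01, "twist": 0}, {"x": 0, "y": 0, "z": 0.008, "twist": 0}, {"x": 0, "y": 0, "z": 0.004, "twist": 0}, {"x": 0, "y": 0, "z": 0, "twist": 0}])

```text
time: 4.48
tool_pos: [0.4793, 0.0467, 0.2234]
ee_rot: [[-0.279, 0.96, -0.002], [0.96, 0.279, -0.001], [-0.0, -0.002, -1.0]]
ft_force: [0.4, -0.3, -1.0]
width: 0.0002
grasp_force: 0.0
```

Call:
jog_arm(increments=[{"x": 0, "y": 0, "z": 0.004, "twist": 0}, {"x": 0, "y": 0, "z": 0.004, "twist": 0}, {"x": 0, "y": 0, "z": 0, "twist": 0}])

```text
time: 4.73
tool_pos: [0.4802, 0.047, 0.2164]
ee_rot: [[-0.279, 0.96, 0.0], [0.96, 0.279, 0.0], [-0.0, 0.0, -1.0]]
ft_force: [1.0, -0.6, 0.6]
width: 0.0003
grasp_force: 0.2
```

Call:
jog_arm(increments=[{"x": 0, "y": 0, "z": 0.003, "twist": 0}, {"x": 0, "y": 0, "z": 0.003, "twist": 0}, {"x": 0, "y": 0, "z": 0, "twist": 0}])

```text
time: 4.98
tool_pos: [0.4801, 0.0469, 0.2104]
ee_rot: [[-0.279, 0.96, 0.0], [0.96, 0.279, 0.0], [-0.0, 0.0, -1.0]]
ft_force: [1.2, 0.7, 1.2]
width: 0.0004
grasp_force: 0.7
```

```bash
python3 -c "
from h import *
p=H-.15*XL+.06*YL; p[2]=.214; togo(p,YAW)
from cell import optics
import cv2
o=[]
for n,(y,x) in (('scene',(110,160)),('top',(90,200))):
    c=optics.camera(n); np.savez(f'pics/{n}2.npz',**c); o.append(cv2.resize(c['pixels'][y:y+150,x:x+130,::-1],None,fx=3,fy=3,interpolation=cv2.INTER_CUBIC))
cv2.imwrite('pics/s2.png',np.hstack(o))"
```

```text
t 4.98 pos [0.4801 0.0469 0.2104] shift [-0.0002 -0.0004 -0.0036] twist -0.002 F [1.2 0.7 1.2] T [ 0.05 -0.22 -0.  ] w 0.0004 g 0.7 q7 0.26 tilt [ 0.  0. -1.]
```

View pics/s2.png

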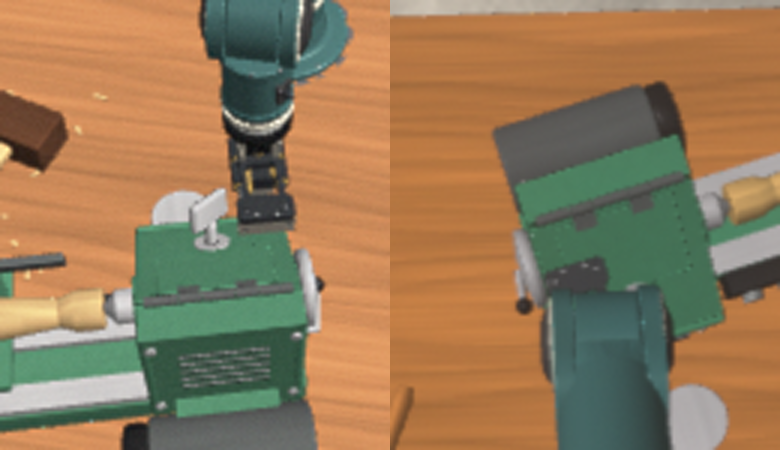

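The cover is almost shut: the lip now appears at y≈225 in the crop, with the tin visible behind it. I'll keep pushing until the seat resists.

Call:
jog_arm(increments=[{"x": 0, "y": 0, "z": 0.003, "twist": 0}, {"x": 0, "y": 0, "z": 0.003, "twist": 0}, {"x": 0, "y": 0, "z": 0, "twist": 0}])

```text
time: 5.33
tool_pos: [0.4804, 0.0469, 0.2085]
ee_rot: [[-0.279, 0.96, -0.0], [0.96, 0.279, 0.003], [0.003, 0.0, -1.0]]
ft_force: [-12.4, -0.9, 39.6]
width: 0.0003
grasp_force: 20.0
```

Call:
jog_arm(increments=[{"x": 0, "y": 0, "z": 0.002, "twist": 0}, {"x": 0, "y": 0, "z": 0.002, "twist": 0}, {"x": 0, "y": 0, "z": 0, "twist": 0}])

```text
time: 5.58
tool_pos: [0.4806, 0.0468, 0.2079]
ee_rot: [[-0.279, 0.96, -0.0], [0.96, 0.279, 0.005], [0.005, 0.001, -1.0]]
ft_force: [-23.5, -2.3, 72.1]
width: 0.0001
grasp_force: 36.4
```

Seated: the force rose to 72 N with no further travel. I'll back off, rotate to the wing grip orientation and hover above the wing.

Call:
jog_arm(increments=[{"x": 0, "y": 0, "z": -0.012, "twist": 0}, {"x": 0, "y": 0, "z": -0.03, "twist": 0}, {"x": 0, "y": 0, "z": -0.038, "twist": 0}, {"x": 0, "y": 0, "z": -0.038, "twist": 0}, {"x": 0, "y": 0, "z": -0.038, "twist": 0}, {"x": 0, "y": 0, "z": 0, "twist": -0.12}, {"x": 0, "y": 0, "z": 0, "twist": -0.12}, {"x": 0, "y": 0, "z": 0, "twist": -0.12}], hand=0.09)

```text
time: 6.25
tool_pos: [0.4793, 0.0468, 0.3566]
ee_rot: [[-0.604, 0.797, -0.001], [0.797, 0.604, 0.0], [0.001, -0.0, -1.0]]
ft_force: [-0.4, -0.8, -0.8]
width: 0.0511
grasp_force: 0.0
```

Call:
jog_arm(increments=[{"x": 0, "y": 0, "z": 0, "twist": -0.12}, {"x": 0, "y": 0, "z": 0, "twist": -0.12}, {"x": 0, "y": 0, "z": 0, "twist": -0.12}, {"x": 0, "y": 0, "z": 0, "twist": -0.12}, {"x": 0, "y": 0, "z": 0, "twist": -0.12}, {"x": 0, "y": 0, "z": 0, "twist": -0.12}, {"x": 0, "y": 0, "z": 0, "twist": -0.12}, {"x": 0, "y": 0, "z": 0, "twist": -0.12}])

```text
time: 6.92
tool_pos: [0.479, 0.0467, 0.3557]
ee_rot: [[-0.999, -0.038, -0.003], [-0.038, 0.999, -0.001], [0.003, -0.0, -1.0]]
ft_force: [0.2, 0.9, -0.2]
width: 0.0903
grasp_force: 0.0
```

Call:
jog_arm(increments=[{"x": 0, "y": 0, "z": 0, "twist": -0.12}, {"x": 0, "y": 0, "z": 0, "twist": -0.12}, {"x": 0, "y": 0, "z": 0, "twist": 0}])

```text
time: 7.17
tool_pos: [0.4791, 0.0467, 0.3558]
ee_rot: [[-0.962, -0.272, -0.002], [-0.272, 0.962, -0.001], [0.002, 0.0, -1.0]]
ft_force: [-0.4, 0.6, -0.3]
width: 0.09
grasp_force: 0.0
```

```bash
python3 -c "
from h import *
E=np.cos(np.pi/6)*XL+[0,0,.5]; N=-.5*XL+[0,0,np.cos(np.pi/6)]
W=H-.12*E+.043*N; print('W',W)
togo(W,YAW+np.pi/2)
from cell import optics
import cv2
c=optics.camera('wrist'); np.savez('pics/w3.npz',**c)
im=c['pixels'][:,:,::-1].copy()
for q in (W,H-.12*E,H-.172*E+.084*YL,H-.172*E-.084*YL,H+.089*YL,H-.089*YL):
    p=proj(c,q); print(p); cv2.drawMarker(im,tuple(int(i) for i in p),(0,0,255),0,12)
cv2.imwrite('pics/w3.png',im)"
```

```text
W [ 0.52023631 -0.00406362  0.24523909]
t 7.17 pos [0.4791 0.0467 0.3558] shift [-0.026  -0.06    0.1105] twist -0.01 F [-0.4  0.6 -0.3] T [ 0.02  0.01 -0.02] w 0.09 g 0.0 q7 1.71 tilt [-0.002 -0.001 -1.   ]
[184.67420957 222.41949748]
[193.61666635 229.65673008]
[273.94187295 180.56092101]
[117.50884216 182.1519644 ]
[284.9163749  358.93855624]
[ 91.48318701 360.555147  ]
```

View pics/w3.png

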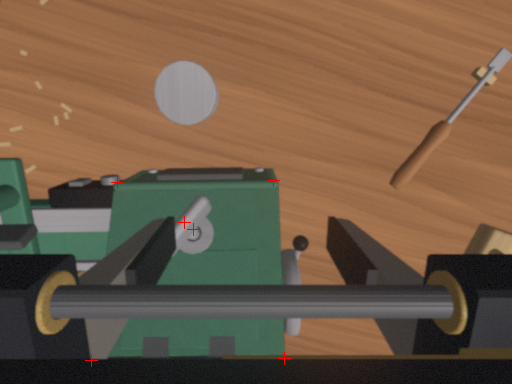

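The predicted lip corners, hinge ends and washer (193,232) all match the picture, so the cover is shut and the model is good. The wing (tip at 205,203) is about 30° off the slope direction, so closing the pads along the hinge will square it. Now moving over it and down.

Call:
jog_arm(increments=[{"x": -0.013, "y": -0.03, "z": 0, "twist": -0.01}, {"x": -0.013, "y": -0.03, "z": 0, "twist": 0}, {"x": 0, "y": 0, "z": 0.03, "twist": 0}, {"x": 0, "y": 0, "z": 0.03, "twist": 0}, {"x": 0, "y": 0, "z": 0.03, "twist": 0}, {"x": 0, "y": 0, "z": 0.0165, "twist": 0}, {"x": 0, "y": 0, "z": 0, "twist": 0}])

```text
time: 7.8
tool_pos: [0.5185, -0.0037, 0.2462]
ee_rot: [[-0.961, -0.275, -0.008], [-0.275, 0.961, -0.001], [0.008, 0.001, -1.0]]
ft_force: [-0.4, 0.0, -0.6]
width: 0.0903
grasp_force: 0.0
```

Call:
jog_arm(increments=[{"x": 0, "y": 0, "z": 0, "twist": 0}, {"x": 0, "y": 0, "z": 0, "twist": 0}, {"x": 0, "y": 0, "z": 0, "twist": 0}, {"x": 0, "y": 0, "z": 0, "twist": 0}, {"x": 0, "y": 0, "z": 0, "twist": 0}, {"x": 0, "y": 0, "z": 0, "twist": 0}, {"x": 0, "y": 0, "z": 0, "twist": 0}, {"x": 0, "y": 0, "z": 0, "twist": 0}], hand=0.0)

```text
time: 8.47
tool_pos: [0.5214, -0.0033, 0.2503]
ee_rot: [[-0.96, -0.278, 0.0], [-0.278, 0.96, 0.001], [-0.0, 0.001, -1.0]]
ft_force: [-0.2, 1.9, -0.3]
width: 0.0387
grasp_force: 0.7
```

```bash
python3 -c "
from h import *
togo([ 0.5202,-0.0041,0.2482],YAW+np.pi/2)
from cell import optics
import cv2
c=optics.camera('wrist'); d=optics.camera('scene')
a=cv2.resize(c['pixels'][150:300,100:380,::-1],None,fx=1.4,fy=1.4)
b=cv2.resize(d['pixels'][110:250,160:300,::-1],None,fx=2.7,fy=2.7,interpolation=cv2.INTER_CUBIC)
o=np.zeros((max(len(a),len(b)),a.shape[1]+b.shape[1],3),np.uint8); o[:len(a),:a.shape[1]]=a; o[:len(b),a.shape[1]:]=b
cv2.imwrite('pics/w4.png',o)"
```

```text
t 8.47 pos [ 0.5214 -0.0033  0.2503] shift [ 0.0014 -0.0005  0.0021] twist -0.003 F [-0.2  1.9 -0.3] T [0.35 0.09 0.  ] w 0.0387 g 0.7 q7 1.94 tilt [ 0.     0.001 -1.   ]
```

View pics/w4.png

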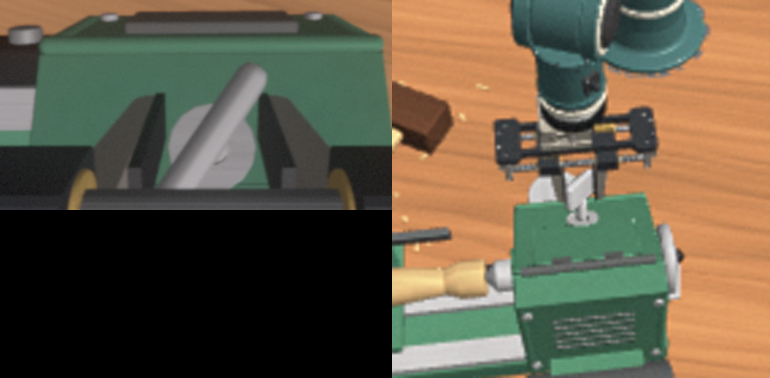

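The blade sits between the pads, tip at (255,75), and the right pad has just touched it. The fingers are still closing.

Call:
jog_arm(increments=[{"x": 0, "y": 0, "z": 0, "twist": 0}, {"x": 0, "y": 0, "z": 0, "twist": 0}, {"x": 0, "y": 0, "z": 0, "twist": 0}, {"x": 0, "y": 0, "z": 0, "twist": 0}, {"x": 0, "y": 0, "z": 0, "twist": 0}, {"x": 0, "y": 0, "z": 0, "twist": 0}, {"x": 0, "y": 0, "z": 0, "twist": 0}, {"x": 0, "y": 0, "z": 0, "twist": 0}])

```text
time: 9.23
tool_pos: [0.5211, -0.0035, 0.2499]
ee_rot: [[-0.96, -0.279, -0.001], [-0.279, 0.96, 0.0], [0.001, 0.0, -1.0]]
ft_force: [-1.9, 2.4, -1.3]
width: 0.012
grasp_force: 30.0
```

Grip is square on the 12 mm blade. Now pushing in along the stud axis.

Call:
jog_arm(increments=[{"x": -0.0015, "y": 0, "z": 0.0026, "twist": 0}, {"x": -0.0015, "y": 0, "z": 0.0026, "twist": 0}, {"x": -0.0015, "y": 0, "z": 0.0026, "twist": 0}, {"x": 0, "y": 0, "z": 0, "twist": 0}])

```text
time: 9.57
tool_pos: [0.5256, -0.0022, 0.2418]
ee_rot: [[-0.96, -0.279, -0.001], [-0.279, 0.96, 0.0], [0.001, 0.0, -1.0]]
ft_force: [-4.9, 2.3, 2.6]
width: 0.0118
grasp_force: 30.0
```

Call:
jog_arm(increments=[{"x": -0.0015, "y": 0, "z": 0.0026, "twist": 0}, {"x": -0.0015, "y": 0, "z": 0.0026, "twist": 0}, {"x": -0.0015, "y": 0, "z": 0.0026, "twist": 0}, {"x": 0, "y": 0, "z": 0, "twist": 0}, {"x": 0, "y": 0, "z": 0, "twist": 0}])

```text
time: 9.98
tool_pos: [0.5297, -0.001, 0.2346]
ee_rot: [[-0.96, -0.279, -0.001], [-0.279, 0.96, 0.0], [0.001, 0.001, -1.0]]
ft_force: [-5.6, 2.5, 6.3]
width: 0.012
grasp_force: 30.0
```

Axial force is 7.8 N, which matches the spring almost fully in. A touch more to the stop.

Call:
jog_arm(increments=[{"x": -0.001, "y": 0, "z": 0.0017, "twist": 0}, {"x": 0, "y": 0, "z": 0, "twist": 0}, {"x": 0, "y": 0, "z": 0, "twist": 0}])

```text
time: 10.23
tool_pos: [0.53, -0.001, 0.2341]
ee_rot: [[-0.96, -0.278, -0.002], [-0.278, 0.96, 0.001], [0.002, 0.002, -1.0]]
ft_force: [-11.1, 2.3, 15.5]
width: 0.0116
grasp_force: 30.0
```

At the end stop. Now turning clockwise.

Call:
jog_arm(increments=[{"x": 0, "y": 0, "z": 0, "twist": 0.08}, {"x": 0, "y": 0, "z": 0, "twist": 0.08}, {"x": 0, "y": 0, "z": 0, "twist": 0.08}, {"x": 0, "y": 0, "z": 0, "twist": 0.08}, {"x": 0, "y": 0, "z": 0, "twist": 0.08}, {"x": 0, "y": 0, "z": 0, "twist": 0}])

```text
time: 10.73
tool_pos: [0.5303, 0.0015, 0.2337]
ee_rot: [[-0.993, 0.118, -0.002], [0.118, 0.993, 0.004], [0.002, 0.004, -1.0]]
ft_force: [-8.9, 6.0, 10.5]
width: 0.0152
grasp_force: 31.5
```

```bash
python3 -c "
from h import *
togo([ 0.530,-0.001,0.234],YAW+np.pi/2)"
```

```text
t 10.73 pos [0.5303 0.0015 0.2337] shift [ 0.     -0.0025 -0.0003] twist -0.404 F [-8.9  6.  10.5] T [2.27 2.06 0.56] w 0.0152 g 31.5 q7 1.58 tilt [-0.002  0.004 -1.   ]
```

Turning well, with the pads widening as expected. Continuing.

Call:
jog_arm(increments=[{"x": 0, "y": 0, "z": 0, "twist": 0.08}, {"x": 0, "y": 0, "z": 0, "twist": 0.08}, {"x": 0, "y": 0, "z": 0, "twist": 0.08}, {"x": 0, "y": 0, "z": 0, "twist": 0.08}, {"x": 0, "y": 0, "z": 0, "twist": 0.08}, {"x": 0, "y": 0, "z": 0, "twist": 0}])

```text
time: 11.23
tool_pos: [0.5306, 0.003, 0.2338]
ee_rot: [[-0.869, 0.495, -0.002], [0.495, 0.869, 0.006], [0.004, 0.004, -1.0]]
ft_force: [-9.4, 8.9, 11.4]
width: 0.0204
grasp_force: 33.6
```

```bash
python3 -c "
from h import *
togo([ 0.530,-0.001,0.234],YAW+np.pi/2)"
```

```text
t 11.23 pos [0.5306 0.003  0.2338] shift [-0.0015 -0.0038 -0.0002] twist -0.803 F [-9.4  8.9 11.4] T [2.95 1.93 0.69] w 0.0204 g 33.6 q7 1.21 tilt [-0.002  0.006 -1.   ]
```

Call:
jog_arm(increments=[{"x": 0, "y": 0, "z": 0, "twist": 0.08}, {"x": 0, "y": 0, "z": 0, "twist": 0.08}, {"x": 0, "y": 0, "z": 0, "twist": 0.08}, {"x": 0, "y": 0, "z": 0, "twist": 0.08}, {"x": 0, "y": 0, "z": 0, "twist": 0.08}, {"x": 0, "y": 0, "z": 0, "twist": 0}])

```text
time: 11.73
tool_pos: [0.5308, 0.0057, 0.2344]
ee_rot: [[-0.609, 0.793, -0.001], [0.793, 0.609, 0.01], [0.009, 0.005, -1.0]]
ft_force: [-10.9, 14.6, 17.3]
width: 0.0234
grasp_force: 36.2
```

Call:
jog_arm(increments=[{"x": 0, "y": 0, "z": 0, "twist": 0.08}, {"x": 0, "y": 0, "z": 0, "twist": 0.08}, {"x": 0, "y": 0, "z": 0, "twist": 0.08}, {"x": 0, "y": 0, "z": 0, "twist": 0.08}, {"x": 0, "y": 0, "z": 0, "twist": 0.06}, {"x": 0, "y": 0, "z": 0, "twist": 0}])

```text
time: 12.23
tool_pos: [0.5337, 0.0054, 0.2357]
ee_rot: [[-0.272, 0.962, 0.005], [0.962, 0.272, 0.009], [0.008, 0.008, -1.0]]
ft_force: [-6.2, 14.8, 18.5]
width: 0.025
grasp_force: 38.2
```

```bash
python3 -c "
from h import *
togo([ 0.530,-0.001,0.234],YAW)
from cell import optics
import cv2
c=optics.camera('wrist'); d=optics.camera('scene')
a=cv2.resize(c['pixels'][100:300,100:380,::-1],None,fx=1.4,fy=1.4)
b=cv2.resize(d['pixels'][110:250,160:300,::-1],None,fx=2.7,fy=2.7,interpolation=cv2.INTER_CUBIC)
o=np.zeros((max(len(a),len(b)),a.shape[1]+b.shape[1],3),np.uint8); o[:len(a),:a.shape[1]]=a; o[:len(b),a.shape[1]:]=b
cv2.imwrite('pics/w5.png',o)"
```

```text
t 12.23 pos [0.5337 0.0054 0.2357] shift [-0.0051 -0.0053  0.0016] twist -0.01 F [-6.2 14.8 18.5] T [3.94 0.71 0.39] w 0.025 g 38.2 q7 0.5 tilt [ 0.005  0.009 -1.   ]
```

View pics/w5.png

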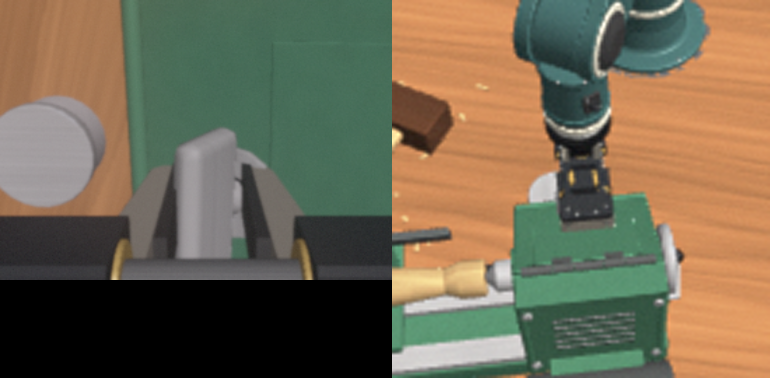

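The blade now lies parallel to the hinge: its left edge is vertical at x≈177, and so is the lip. A hair further, then I'll open the fingers so the stud can spring into its notch.

Call:
jog_arm(increments=[{"x": 0, "y": 0, "z": 0, "twist": 0.03}, {"x": 0, "y": 0, "z": 0, "twist": 0}, {"x": 0, "y": 0, "z": 0, "twist": 0}])

```text
time: 12.58
tool_pos: [0.5337, 0.0055, 0.2357]
ee_rot: [[-0.246, 0.969, 0.006], [0.969, 0.246, 0.01], [0.008, 0.008, -1.0]]
ft_force: [-7.6, 14.9, 19.8]
width: 0.0248
grasp_force: 39.0
```

Call:
jog_arm(increments=[{"x": 0, "y": 0, "z": 0, "twist": 0}, {"x": 0, "y": 0, "z": 0, "twist": 0}, {"x": 0, "y": 0, "z": 0, "twist": 0}, {"x": 0, "y": 0, "z": 0, "twist": 0}, {"x": 0, "y": 0, "z": 0, "twist": 0}, {"x": 0, "y": 0, "z": 0, "twist": 0}], hand=0.075)

```text
time: 13.08
tool_pos: [0.519, 0.0011, 0.2359]
ee_rot: [[-0.244, 0.969, -0.031], [0.97, 0.244, 0.012], [0.019, -0.027, -0.999]]
ft_force: [-61.2, 8.0, 74.8]
width: 0.0596
grasp_force: 49.7
```

Call:
jog_arm(increments=[{"x": 0, "y": 0, "z": -0.02, "twist": 0}, {"x": 0, "y": 0, "z": -0.035, "twist": 0}, {"x": 0, "y": 0, "z": -0.035, "twist": 0}, {"x": 0, "y": 0, "z": -0.035, "twist": 0}, {"x": 0, "y": 0, "z": 0, "twist": 0}, {"x": 0, "y": 0, "z": 0, "twist": 0}])

```text
time: 13.58
tool_pos: [0.5329, -0.0018, 0.3598]
ee_rot: [[-0.24, 0.971, 0.006], [0.971, 0.24, 0.0], [-0.001, 0.006, -1.0]]
ft_force: [-1.1, 0.2, -0.5]
width: 0.0751
grasp_force: 0.0
```

```bash
python3 -c "
from h import *
E=np.cos(np.pi/6)*XL+[0,0,.5]; N=-.5*XL+[0,0,np.cos(np.pi/6)]
togo([ 0.530,-0.001,0.234],YAW)
from cell import optics
import cv2
def mark(c,dep):
    im=c['pixels'][:,:,::-1].copy()
    T=H-.12*E+(.060-dep)*N
    for q in (T+.032*YL,T-.032*YL): cv2.circle(im,tuple(int(round(i)) for i in proj(c,q)),2,(0,0,255) if dep>.016 else (255,0,255) if dep>0.01 else (0,255,255),1)
    return im
c=optics.camera('wrist'); d=optics.camera('scene')
def both(c):
    im=mark(c,.013).copy(); return im
a=cv2.resize(both(c)[50:350,60:460],None,fx=1.0,fy=1.0)
b=cv2.resize(both(d)[130:240,180:290],None,fx=3.6,fy=3.6,interpolation=cv2.INTER_CUBIC)
o=np.zeros((max(len(a),len(b)),a.shape[1]+b.shape[1],3),np.uint8); o[:len(a),:a.shape[1]]=a; o[:len(b),a.shape[1]:]=b
cv2.imwrite('pics/w6.png',o)"
```

```text
t 13.58 pos [ 0.5329 -0.0018  0.3598] shift [ 0.0016 -0.0034  0.1258] twist -0.043 F [-1.1  0.2 -0.5] T [-0.06  0.05 -0.03] w 0.0751 g 0.0 q7 0.35 tilt [ 0.006  0.    -1.   ]
```

View pics/w6.png

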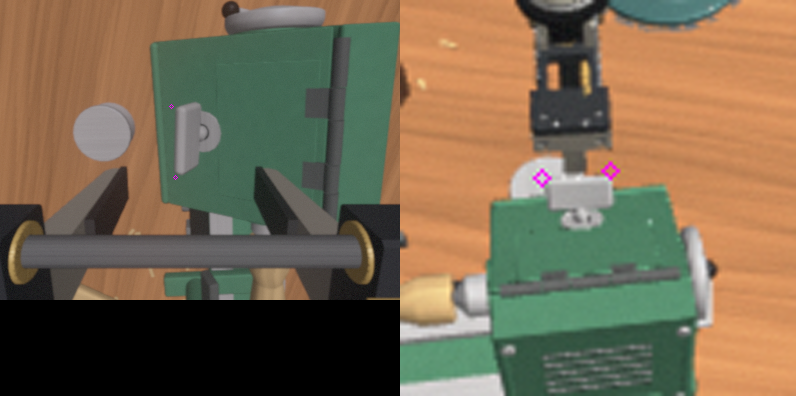

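The wing is across the slope. The scene-view mark sits about 1.5 px off and the wrist mark is further off, so I'll check the depth more carefully.

```bash
python3 -c "
from h import *
E=np.cos(np.pi/6)*XL+[0,0,.5]; N=-.5*XL+[0,0,np.cos(np.pi/6)]
from cell import optics
import cv2
out=[]
for n,(y0,x0,h,w,f) in (('wrist',(120,180,160,130,3.)),('scene',(165,200,60,50,8.))):
    c=optics.camera(n); b=cv2.resize(c['pixels'][y0:y0+h,x0:x0+w,::-1],None,fx=f,fy=f,interpolation=cv2.INTER_CUBIC)
    pt=lambda q: tuple(int(i) for i in ((proj(c,q)-[x0,y0]+.5)*f))
    B=H-.12*E
    cv2.drawMarker(b,pt(B),(0,255,255),0,8)
    for s in(-1,1): cv2.drawMarker(b,pt(H-.172*E+s*.089*YL),(255,255,0),0,14)
    for dep,col in((0,(0,255,0)),(.013,(255,0,255)),(.018,(0,0,255))):
        T=B+(.06-dep)*N
        q=[pt(T+a*.032*YL+k*.006*E) for a,k in((1,1),(1,-1),(-1,-1),(-1,1))]
        cv2.polylines(b,[np.array(q)],True,col,1)
    print(n,b.shape); out.append(b[:480])
cv2.imwrite('pics/w7.png',np.hstack([cv2.copyMakeBorder(o,0,480-len(o),0,0,0) for o in out]))"
```

```text
wrist (480, 390, 3)
scene (480, 400, 3)
```

View pics/w7.png

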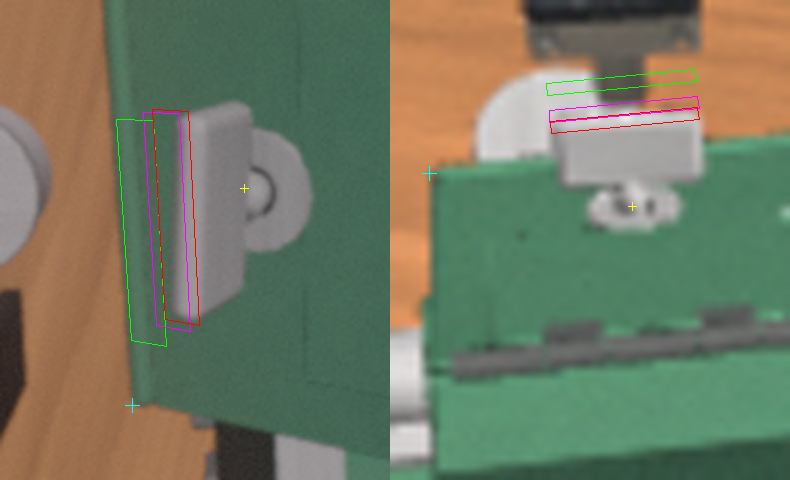

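In the wrist crop the blade's left edge runs (182,110)→(175,318) while the prediction runs (153,110)→(165,320). So the wing may be slightly past the quarter turn and still sitting deep, not in the notch. I'll measure that numerically.

```bash
cat > m.py <<'E'
from h import *
from cell import optics
from scipy.optimize import least_squares
E=np.cos(np.pi/6)*XL+[0,0,.5]; N=-.5*XL+[0,0,np.cos(np.pi/6)]
def ray(c,p):
    R,t=c["view"][:3,:3],c["view"][:3,3]
    return -R.T@t, R.T@np.array([(p[0]-c["cx"])/c["fx"],(p[1]-c["cy"])/c["fy"],1])
def hit(c,p,h):
    "coordinates (up slope, along hinge) from the hinge where the ray meets the plane h above the cover"
    o,d=ray(c,p); q=o+d*((h-(o-H)@N)/(d@N)); return np.array([(q-H)@E,(q-H)@YL])
if __name__=="__main__":
    c=optics.camera("wrist"); im=c["pixels"]; hsv=cv2.cvtColor(im,cv2.COLOR_RGB2HSV)
    m=((hsv[...,1]<45)&(hsv[...,2]>90)).astype(np.uint8)
    x,y=proj(c,H-.12*E+.03*N); roi=np.zeros_like(m); roi[int(y)-50:int(y)+50,int(x)-28:int(x)+50]=1; m&=roi
    n,l,st,ce=cv2.connectedComponentsWithStats(m); k=1+np.argmax(st[1:,4]); print(st[k],ce[k])
    b=l==k; rows=np.where(b.any(1))[0]; L=np.array([b[i].argmax() for i in rows]); Rr=np.array([len(b[i])-1-b[i][::-1].argmax() for i in rows])
    for i in range(0,len(rows),5): print(rows[i],L[i],Rr[i], end=" | ")
    s=slice(12,-12); f=np.polyfit(rows[s],L[s],1); print("\nfit",f)
    y0,y1=rows[12],rows[-12]
    for dep in (.013,.016,.018):
        a,e=hit(c,(np.polyval(f,y0),y0),.060-dep),hit(c,(np.polyval(f,y1),y1),.060-dep); v=a-e
        print(dep,np.round(a,4),np.round(e,4),"angle past lock",round(np.arctan2(v[0],v[1]),3))
    p=np.array([(Rr[i],rows[i]) for i in range(len(rows))],float); j=p[:,0].argmax(); print("washer right edge",p[j],hit(c,p[j],.002))
E
python3 m.py
```

```text
[ 237  154   48   74 2500] [256.5356 188.0124]
154 255 261 | 159 240 264 | 164 238 272 | 169 238 279 | 174 238 281 | 179 238 283 | 184 238 284 | 189 238 284 | 194 238 283 | 199 237 280 | 204 237 268 | 209 237 262 | 214 237 262 | 219 237 259 | 224 237 251 | 
fit [-2.90516206e-02  2.43114334e+02]
0.013 [-0.1161  0.0251] [-0.1204 -0.0195] angle past lock 0.096
0.016 [-0.118   0.0245] [-0.1224 -0.0208] angle past lock 0.096
0.018 [-0.1193  0.0241] [-0.1237 -0.0216] angle past lock 0.096
washer right edge [284. 181.] [-0.09497548  0.00419582]
```

The wing is about 0.096 rad past the lock angle, because the opening fingers dragged it. I'll regrip near the top of the blade, where the tips clear the slope, square it back and release with a small opening.

Call:
jog_arm(increments=[{"x": 0.003, "y": -0.003, "z": 0, "twist": -0.04}, {"x": 0, "y": 0, "z": 0, "twist": 0}, {"x": 0, "y": 0, "z": 0, "twist": 0}, {"x": 0, "y": 0, "z": 0.035, "twist": 0}, {"x": 0, "y": 0, "z": 0.035, "twist": 0}, {"x": 0, "y": 0, "z": 0.02, "twist": 0}, {"x": 0, "y": 0, "z": 0, "twist": 0}, {"x": 0, "y": 0, "z": 0, "twist": 0}], hand=0.04)

```text
time: 14.5
tool_pos: [0.5272, 0.0009, 0.2673]
ee_rot: [[-0.278, 0.961, -0.002], [0.961, 0.278, -0.001], [-0.001, -0.002, -1.0]]
ft_force: [0.5, 0.3, -0.3]
width: 0.0401
grasp_force: 0.0
```

```bash
python3 -c "
from h import *
p=H-.1157*XL+.002*YL; p[2]=.251
togo(p,YAW)"
```

```text
t 14.5 pos [0.5272 0.0009 0.2673] shift [-0.0008  0.0017  0.0163] twist -0.003 F [ 0.5  0.3 -0.3] T [-0.1   0.01  0.06] w 0.0401 g 0.0 q7 0.47 tilt [-0.002 -0.001 -1.   ]
```

Call:
jog_arm(increments=[{"x": 0, "y": 0.0015, "z": 0.005, "twist": 0}, {"x": 0, "y": 0, "z": 0.006, "twist": 0}, {"x": 0, "y": 0, "z": 0.005, "twist": 0}, {"x": 0, "y": 0, "z": 0, "twist": 0}])

```text
time: 14.83
tool_pos: [0.5286, 0.0019, 0.2514]
ee_rot: [[-0.279, 0.96, -0.0], [0.96, 0.279, 0.0], [0.0, -0.0, -1.0]]
ft_force: [0.2, -0.6, -0.2]
width: 0.0396
grasp_force: 0.0
```

Call:
jog_arm(increments=[{"x": 0, "y": 0, "z": 0, "twist": 0}, {"x": 0, "y": 0, "z": 0, "twist": 0}, {"x": 0, "y": 0, "z": 0, "twist": 0}, {"x": 0, "y": 0, "z": 0, "twist": 0}, {"x": 0, "y": 0, "z": 0, "twist": 0}], hand=0.0)

```text
time: 15.25
tool_pos: [0.5286, 0.0013, 0.2522]
ee_rot: [[-0.279, 0.96, -0.0], [0.96, 0.279, 0.0], [0.0, -0.0, -1.0]]
ft_force: [-3.6, -0.9, 3.7]
width: 0.0202
grasp_force: 27.7
```

Squared. Releasing with a small opening, lifting off and measuring again.

Call:
jog_arm(increments=[{"x": 0, "y": 0, "z": 0, "twist": 0}, {"x": 0, "y": 0, "z": 0, "twist": 0}, {"x": 0, "y": 0, "z": 0, "twist": 0}, {"x": 0, "y": 0, "z": 0, "twist": 0}], hand=0.038)

```text
time: 15.58
tool_pos: [0.5292, 0.0021, 0.2518]
ee_rot: [[-0.28, 0.96, 0.001], [0.96, 0.28, 0.0], [-0.0, 0.001, -1.0]]
ft_force: [0.4, -0.5, 0.6]
width: 0.038
grasp_force: 0.0
```

Call:
jog_arm(increments=[{"x": 0, "y": 0, "z": -0.01, "twist": 0}, {"x": 0, "y": 0, "z": -0.025, "twist": 0}, {"x": 0, "y": 0, "z": -0.035, "twist": 0}, {"x": 0, "y": 0, "z": -0.038, "twist": 0}, {"x": 0, "y": 0, "z": 0, "twist": 0}, {"x": 0, "y": 0, "z": 0, "twist": 0}])

```text
time: 16.08
tool_pos: [0.5301, 0.0016, 0.3623]
ee_rot: [[-0.279, 0.96, 0.005], [0.96, 0.279, 0.002], [0.0, 0.005, -1.0]]
ft_force: [0.2, -0.1, -1.4]
width: 0.0378
grasp_force: 0.0
```

Call:
jog_arm(increments=[{"x": 0, "y": 0, "z": 0, "twist": 0}, {"x": 0, "y": 0, "z": 0, "twist": 0}, {"x": 0, "y": 0, "z": 0, "twist": 0}], hand=0.075)

```text
time: 16.33
tool_pos: [0.5282, 0.0018, 0.3587]
ee_rot: [[-0.279, 0.96, -0.002], [0.96, 0.279, -0.001], [-0.0, -0.002, -1.0]]
ft_force: [-0.4, 0.6, -1.0]
width: 0.0559
grasp_force: 0.0
```

```bash
python3 m.py
```

```text
[ 239  157   48   74 2453] [258.19445577 191.28862617]
157 258 260 | 162 242 265 | 167 240 271 | 172 240 280 | 177 240 283 | 182 240 284 | 187 240 285 | 192 239 285 | 197 239 284 | 202 239 281 | 207 239 273 | 212 239 264 | 217 239 263 | 222 239 261 | 227 240 253 | 
fit [-2.78511405e-02  2.44909196e+02]
0.013 [-0.1173  0.0251] [-0.1194 -0.02  ] angle past lock 0.045
0.016 [-0.1192  0.0245] [-0.1213 -0.0212] angle past lock 0.045
0.018 [-0.1205  0.024 ] [-0.1226 -0.0221] angle past lock 0.045
washer right edge [286. 189.] [-0.09432374  0.00072492]
```

Now 0.045 past lock, but whether it is in the notch is still ambiguous. A physical check will settle it: grip again and push in. Travel to the hard stop should be about 5 mm if it is in the notch, and about 2 mm if not.

Call:
jog_arm(increments=[{"x": 0, "y": 0, "z": 0, "twist": 0}, {"x": 0, "y": 0, "z": 0, "twist": 0}, {"x": 0, "y": 0, "z": 0, "twist": 0}, {"x": 0, "y": 0, "z": 0.035, "twist": 0}, {"x": 0, "y": 0, "z": 0.035, "twist": 0}, {"x": 0, "y": 0, "z": 0.02, "twist": 0}, {"x": 0, "y": 0, "z": 0.017, "twist": 0}, {"x": 0, "y": 0, "z": 0, "twist": 0}], hand=0.038)

```text
time: 17.05
tool_pos: [0.5267, 0.0018, 0.2496]
ee_rot: [[-0.279, 0.96, -0.006], [0.96, 0.279, -0.002], [0.0, -0.006, -1.0]]
ft_force: [-0.1, 0.0, 0.3]
width: 0.0378
grasp_force: 0.0
```

Call:
jog_arm(increments=[{"x": 0, "y": 0, "z": 0, "twist": 0}, {"x": 0, "y": 0, "z": 0, "twist": 0}, {"x": 0, "y": 0, "z": 0, "twist": 0}, {"x": 0, "y": 0, "z": 0, "twist": 0}, {"x": 0, "y": 0, "z": 0, "twist": 0}, {"x": 0, "y": 0, "z": 0, "twist": 0}], hand=0.0)

```text
time: 17.55
tool_pos: [0.5282, 0.0011, 0.254]
ee_rot: [[-0.279, 0.96, -0.001], [0.96, 0.279, 0.001], [0.001, -0.001, -1.0]]
ft_force: [-5.0, -1.9, 3.0]
width: 0.0194
grasp_force: 27.7
```

Call:
jog_arm(increments=[{"x": 0, "y": 0.0005, "z": 0.0009, "twist": 0}, {"x": 0, "y": 0, "z": 0, "twist": 0}, {"x": 0, "y": 0, "z": 0, "twist": 0}])

```text
time: 17.8
tool_pos: [0.5287, 0.0012, 0.2531]
ee_rot: [[-0.279, 0.96, -0.001], [0.96, 0.279, 0.001], [0.001, -0.001, -1.0]]
ft_force: [-5.0, -1.6, 3.6]
width: 0.0196
grasp_force: 27.8
```

Call:
jog_arm(increments=[{"x": 0, "y": 0.0005, "z": 0.0009, "twist": 0}, {"x": 0, "y": 0, "z": 0, "twist": 0}, {"x": 0, "y": 0, "z": 0, "twist": 0}])

```text
time: 18.05
tool_pos: [0.5292, 0.0013, 0.2522]
ee_rot: [[-0.279, 0.96, -0.001], [0.96, 0.279, 0.001], [0.001, -0.001, -1.0]]
ft_force: [-5.8, -1.8, 3.1]
width: 0.0193
grasp_force: 27.8
```

Call:
jog_arm(increments=[{"x": 0, "y": 0.0005, "z": 0.0009, "twist": 0}, {"x": 0, "y": 0, "z": 0, "twist": 0}, {"x": 0, "y": 0, "z": 0, "twist": 0}])

```text
time: 18.3
tool_pos: [0.5296, 0.0015, 0.2514]
ee_rot: [[-0.279, 0.96, -0.001], [0.96, 0.279, 0.001], [0.001, -0.001, -1.0]]
ft_force: [-4.9, -2.1, 4.1]
width: 0.0196
grasp_force: 27.8
```

Call:
jog_arm(increments=[{"x": 0, "y": 0.0005, "z": 0.0009, "twist": 0}, {"x": 0, "y": 0, "z": 0, "twist": 0}, {"x": 0, "y": 0, "z": 0, "twist": 0}])

```text
time: 18.55
tool_pos: [0.5301, 0.0016, 0.2505]
ee_rot: [[-0.279, 0.96, -0.001], [0.96, 0.279, 0.001], [0.001, -0.001, -1.0]]
ft_force: [-5.9, -1.3, 4.0]
width: 0.0195
grasp_force: 27.9
```

Call:
jog_arm(increments=[{"x": 0, "y": 0.0005, "z": 0.0009, "twist": 0}, {"x": 0, "y": 0, "z": 0, "twist": 0}, {"x": 0, "y": 0, "z": 0, "twist": 0}])

```text
time: 18.8
tool_pos: [0.5305, 0.0017, 0.2497]
ee_rot: [[-0.279, 0.96, -0.001], [0.96, 0.279, 0.001], [0.001, -0.001, -1.0]]
ft_force: [-5.9, -2.1, 4.7]
width: 0.0194
grasp_force: 28.0
```

Call:
jog_arm(increments=[{"x": 0, "y": 0.0005, "z": 0.0009, "twist": 0}, {"x": 0, "y": 0, "z": 0, "twist": 0}, {"x": 0, "y": 0, "z": 0, "twist": 0}])

```text
time: 19.05
tool_pos: [0.5307, 0.0016, 0.2495]
ee_rot: [[-0.278, 0.96, -0.002], [0.96, 0.278, 0.002], [0.002, -0.001, -1.0]]
ft_force: [-9.3, -1.7, 12.9]
width: 0.0195
grasp_force: 29.0
```

Travel to the hard stop was 5.1 mm, so it had been resting at 0.013, in the notch. I'll let it back out the same way and release.

Call:
jog_arm(increments=[{"x": 0, "y": -0.001, "z": -0.0018, "twist": 0}, {"x": 0, "y": -0.001, "z": -0.0018, "twist": 0}, {"x": 0, "y": -0.0008, "z": -0.0014, "twist": 0}, {"x": 0, "y": 0, "z": 0, "twist": 0}, {"x": 0, "y": 0, "z": 0, "twist": 0}])

```text
time: 19.47
tool_pos: [0.5284, 0.0011, 0.2538]
ee_rot: [[-0.279, 0.96, -0.001], [0.96, 0.279, 0.001], [0.001, -0.0, -1.0]]
ft_force: [-5.5, -1.3, 2.6]
width: 0.0192
grasp_force: 27.8
```

Call:
jog_arm(increments=[{"x": 0, "y": 0, "z": 0, "twist": 0}, {"x": 0, "y": 0, "z": 0, "twist": 0}, {"x": 0, "y": 0, "z": 0, "twist": 0}, {"x": 0, "y": 0, "z": 0, "twist": 0}], hand=0.038)

```text
time: 19.8
tool_pos: [0.5297, 0.002, 0.2531]
ee_rot: [[-0.279, 0.96, 0.002], [0.96, 0.279, 0.001], [0.0, 0.002, -1.0]]
ft_force: [0.8, -0.2, 0.0]
width: 0.038
grasp_force: 0.0
```

Call:
jog_arm(increments=[{"x": 0, "y": 0, "z": -0.01, "twist": 0}, {"x": 0, "y": 0, "z": -0.025, "twist": 0}, {"x": 0, "y": 0, "z": -0.035, "twist": 0}, {"x": 0, "y": 0, "z": -0.035, "twist": 0}, {"x": 0, "y": 0, "z": 0, "twist": 0}, {"x": 0, "y": 0, "z": 0, "twist": 0}, {"x": 0, "y": 0, "z": 0, "twist": 0}])

```text
time: 20.38
tool_pos: [0.5288, 0.0019, 0.3573]
ee_rot: [[-0.279, 0.96, -0.0], [0.96, 0.279, 0.001], [0.001, 0.0, -1.0]]
ft_force: [0.3, 0.5, -0.1]
width: 0.0382
grasp_force: 0.0
```

```bash
python3 m.py
```

```text
[ 238  158   48   73 2480] [257.23185484 191.61330645]
158 254 261 | 163 240 264 | 168 239 273 | 173 239 279 | 178 239 282 | 183 238 284 | 188 239 285 | 193 238 284 | 198 239 283 | 203 238 280 | 208 238 267 | 213 239 263 | 218 239 263 | 223 238 259 | 228 239 252 | 
fit [-9.59183673e-03  2.40330204e+02]
0.013 [-0.1178  0.0245] [-0.1189 -0.0194] angle past lock 0.025
0.016 [-0.1197  0.0239] [-0.1208 -0.0206] angle past lock 0.025
0.018 [-0.121   0.0234] [-0.1221 -0.0215] angle past lock 0.025
washer right edge [285. 188.] [-0.09457297  0.00206262]
```

The depth is unchanged from the notched rest position and the angle is within 0.03 rad of lock. The arm is clear.

```bash
python3 -c "
from cell import r
print(r.hand_in())"
```

```text
the job is handed in; nothing more can be done
None
```

The belt cover is shut and the wing stud is locked: pushed in, turned a quarter turn clockwise and resting in its notch (a 5 mm push-in test and a last camera check agreed), and I kept the arm clear of the bench items. The job was handed in at about 20 s; fingertip force peaked near 97 N at the wrist while the fingers were opening, under the 120 N limit.

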